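Seat a tapered stopcock plug in its valve on the welding table

TASK

Fit the loose brass plug with the yellow handle, now standing in the wooden stand, into the empty valve: set it in the bore with its handle at least 45 degrees across the pipe, then press it down steadily with about 14 to 20 N and, while pressing, slowly turn the handle in line with the pipe, so that the taper wedges and stays gripped once let go. Do not press so hard that the valve's sprung mount sinks more than 5.5 mm, and leave the steel blank plug in the stand.

Things in the scene. Friction and masses are not known exactly. Their poses are not given: they have to be found in the camera images.
- plug: Loose brass plug, 0.2-0.3 kg, stands upright in the wooden stand. Origin: centre of its small lower end, z up the axis. Cone 14 mm thick at z 0, 22 mm at z 40 mm; flange 34 mm wide from z 44 to 50; on it a yellow handle bar along the plug's x: 64 long, 12 wide (y), z 50 to 68. It hangs by its flange in a 28 mm square hole of the stand, whose top is 50 mm above the table; lift over 45 mm to clear.
- cock: Base plate of the empty valve, fixed to the table, grey, 100 x 80 x 6 mm. Origin: centre of its underside. Its x axis is the direction of the brass pipe (196 mm long, 42 mm up) of the valve. The base lies anywhere and at any angle within about 35 degrees. A second such valve stands near with its plug already fitted, handle in line with the pipe: that one needs nothing.
- bore_rim (a point): Centre of the mouth of the empty valve's upright tapered bore, on the flat top of the round brass body (51 mm wide), 72 mm above the table when unloaded; 22 mm wide hole, x along the pipe. The plug enters freely and first touches with its small end 38 mm below this point; well wedged it is about 41.5 to 43 mm below, its flange then 1 to 3 mm above the body.
- valve (a joint): How far the empty valve has sunk on the springs of its mount, m; 0 unloaded, stop at 10 mm. It starts to sink at about 2 N and gives 1 mm per 5 N of press, so 5.5 mm is about 27 N. Plug and bore: friction 0.3 to 0.42, taper half angle 6 degrees. Pressed without turning the plug jams long before it is tight; turned under press (0.3 rad/s or slower, 0.1 to 0.35 Nm) it sinks and wedges.
- blank: Loose steel blank plug with a plain round head, 36 mm wide, 52 mm tall, 0.12 kg, in the other hole of the wooden stand, 90 mm from the brass plug. Origin: centre of its lower end. To be left where it is.
There are look-alikes about, which are no part of the job. There is more than one size of the plug; the one meant has the size given above. What is shaped like the cock but green is not meant.

How it is judged (in metres and radians):
On the way, in this order (a step that is already met when the one before it is completed fails the run):
1. the plug is lifted clear of the stand (height (world z) of plug above 0.06 m), for 0.1 s.
2. the plug stands in the bore with its handle well across the pipe (more than 35 degrees off line) (z of plug in the frame of bore_rim below -0.0365 m and horizontal distance between plug and bore_rim below 0.006 m and angle between the x axis of plug and the x axis of cock, either way round above 0.61 rad), for 0.1 s.
At the end, for the whole second after the job is handed in: The plug sits in the bore, at least 39.5 mm deep, wedged so that it still grips the bore with over 90 N of contact force after it is let go (turned home under some 12 N or more), its handle in line with the pipe within 10 degrees, at rest (contact force between plug and cock above 90 N and z of plug in the frame of bore_rim below -0.0395 m and horizontal distance between plug and bore_rim below 0.006 m and angle between the x axis of plug and the x axis of cock, either way round below 0.17 rad and linear speed of plug below 0.01 m/s); the robot touches nothing.
It fails at once if the valve is pressed down over 5.5 mm on its sprung mount (about 27 N) (value of joint valve above 0.0055 m).
It fails at once if the steel blank plug is moved over 30 mm (distance of blank from where it was at the start of the episode above 0.03 m).
It also fails if it takes over 53 s, if anything falls off the work surface, if the arm or the gripper's body presses on something with over 40 N, if the wrist force passes 120 N, or if a joint passes its speed limit or range.

ROBOT

A 6-joint arm with a two-finger parallel gripper is mounted at the origin on the work surface. World frame = base frame: x ahead of the robot, y to its left, z up, the work surface at z = 0. Lengths are in mm, angles in rad, forces in N, time in s.
With the tool pointing down it reaches from about 375 to 900 mm from the base axis. Payload 3.1 kg.
Tool frame: the origin (TCP) lies midway between the tips of the shut fingers; the grasp point (between the pads) lies 19 mm behind it; z points along the fingers, y is the line along which they close (so a half turn about z gives the same grasp; the last joint's range is limited). The gripper opens to 87 mm and grips with 3 to 60 N. Pads are 19 mm wide; open, the fingers measure 117 mm over their backs; the gripper's body (75 mm by 190 mm) begins 51 mm behind the grasp point.
Start: joints at [0.934, 0.527, 1.433, -0, 1.181, -0.178], TCP at [276.193, 560.637, 222.548] pointing down, gripper open.
Joint ranges: [-3.08, 3.08], [-0.75, 2.2], [0.22, 2.44], [-1.43, 4.57], [0, 2.65], [-2.85, 2.85]. Speed limits (rad/s): [2.79, 2.79, 3.14, 3.14, 3.14, 3.14].

INTERFACE

Orientations are given as a unit quaternion [x, y, z, w].
In Python, from bench import readout, cams, r gives the robot as it stands.
- The arm moves only by the tool drive_tool, never from a script. Its argument "plan" is a list of rows, each a list of 2 entries, a list of its own where there are three numbers: the shift along the world's x, y, z in m, then the turn, a rotation vector about the world's x, y, z in rad. In form: [[[x, y, z], [rx, ry, rz]], ...]. A call has 1 to 20 rows; each row shifts and turns the commanded pose from where the row before left it; what a row does not reach is not made up. A row lasts 1/10 s, in which the tool goes at most 50 mm and 8.59 degrees, less where a joint would pass 70% of its speed; a pose out of reach is approached as far as the arm can. A call with a gripper value outside its range is refused whole. "claw" is the opening, from 0 (shut) to 1 (fully open), set as the call begins (left out, the last holds). The fingers move at their own pace and stop on an object; the grip force is fixed at half the most. Time passes only in rows, so rows that do not move let the fingers close. It gives the time, the measured TCP pose, the force, the opening and the grip force at its end, in the units of the state.
- readout.observe(): the state, without advancing time (a new reading comes with each control period).
- cams.grab_frame(name): name is "side" or "top" or "wrist"; returns a dict with "color" (384x512x3 uint8, red, green, blue), "camera_matrix" (3x3 intrinsics, pixels), "R" (3x3) and "t" (3): a world point X has camera coordinates R X + t; the wrist camera has in their place "tool_from_camera" (4x4, takes a point from camera to tool coordinates, whose origin is the TCP and whose axes are the flange's). Camera axes: x right, y down, z forward; pixel columns grow to the right and rows downward; lengths in mm; the calibration is good to about 2 mm. A picture is of the moment at which its call begins: read the wrist's pose just before it. There is no depth.
- r.sign_off(): hands the job in; it is judged then, once.
The state is a dict: "time": time; "joint_pos": joint angles; "qvel": joint speeds; "effort": joint torques, N m; "ee_pos": TCP position; "eef_rot": TCP orientation; "wrist_force": force on the tool from outside, world axes, zero at the start; "torque": the same for the moment, N m; "finger_gap": opening from 0.0 (shut) to 1.0 (fully open); "finger_force": force on a finger pad.
Only numpy, scipy, OpenCV 4.12 (cv2) and the standard library are available. Lean on these libraries where they do the work, as an engineer would, in place of code of your own. Each camera call takes 0.05 s, during which the arm holds its last target. There are 200 camera calls.

## Working session

There is one attempt and no reset: what is moved stays moved. The work goes in short steps, Python scripts to look and compute and a tool call to move; the robot and the scene stay as the last step left them, time stands still between calls to the robot, and variables do not carry over. Pictures are saved under pics/ and viewed, at most 10 in all, crops included, and the job is handed in when it is done.

Besides the shell and the picture viewer there is one more tool, called after "Emit:" as name(argument=value, ...), one argument or row to a line, values as JSON. drive_tool: Moves the arm, as the interface text tells. Its arguments: {"type":"object","properties":{"plan":{"type":"array"},"claw":{"type":"number"}},"required":["plan"]}

```bash
mkdir -p pics; ls
cat > h.py <<'E'
import numpy as np, cv2
from bench import readout, cams, r
def shot(n,f):
    d=cams.grab_frame(n); cv2.imwrite('pics/'+f+'.png',d['color'][:,:,::-1]); np.savez('pics/'+f+'.npz',**{k:v for k,v in d.items()}); return d
def plane(d,px,z):
    "pixel -> world on plane z (mm), fixed cameras"
    K,R,t=[np.array(d[k],float) for k in('camera_matrix','R','t')]
    v=R.T@np.linalg.solve(K,np.array([px[0],px[1],1.])); c=-R.T@t
    return c+v*(z-c[2])/v[2]
E
python3 - <<'E'
from h import *
a=shot('top','top0')['color'];b=shot('side','side0')['color']
print(readout.observe())
for n in('top0','side0'):
    d=np.load(f'pics/{n}.npz'); print(-d['R'].T@d['t'], d['camera_matrix'][0,0])
E
```

```text
pics
{'time': 0.1, 'joint_pos': array([ 9.34481049e-01,  5.28369156e-01,  1.43376751e+00, -8.33450971e-06,
        1.18138716e+00, -1.78483704e-01]), 'qvel': array([-0.00020255, -0.00263645, -0.0035367 ,  0.00050499,  0.00084332,
        0.00042239]), 'effort': array([-3.97137410e-04, -4.40988421e+01, -1.77149177e+01,  6.34846673e-02,
        5.34704095e-02, -3.90794980e-05]), 'ee_pos': array([275.82532183, 560.11664494, 221.67408505]), 'eef_rot': array([ 2.26920078e-01,  9.73912905e-01, -8.88084550e-04, -3.79049345e-04]), 'wrist_force': array([0.70678847, 0.36407117, 0.11349097]), 'torque': array([-0.04704927,  0.01143261, -0.01231087]), 'finger_force': 0.0, 'finger_gap': 1.0024072852040808}
[357.76479744   9.3718706  840.04115786] 364.3881955354908
[  98.51629905 -458.09502546  619.21011572] 380.6287897399084
```

View pics/top0.png

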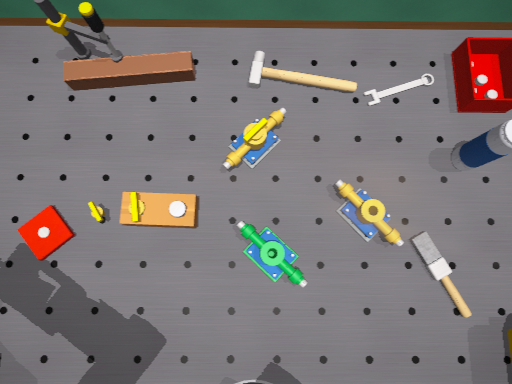

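View pics/side0.png

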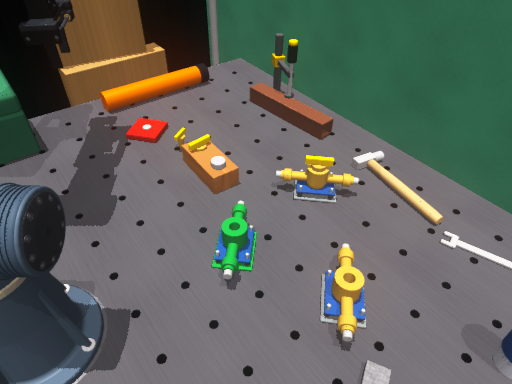

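Top view: brass plug with yellow handle in the wooden stand at (136,207), with the blank beside it at (177,209). A smaller loose yellow plug lies on the table at (97,211). The valves are fitted (256,135), green (271,253), and empty brass (372,211). The one meant is the plug in the stand, which hangs by its flange, and the empty brass valve. I'll confirm with a crop and measure.

Run:
```python
from h import *
d=np.load('pics/top0.npz'); s=np.load('pics/side0.npz'); im=d['color']; si=s['color']
c1=cv2.resize(im[180:240,75:205,::-1],None,fx=6,fy=6,interpolation=cv2.INTER_CUBIC)[:, :780]
c2=cv2.resize(im[170:255,325:415,::-1],None,fx=4,fy=4)[:230*1]
c2=cv2.resize(im[175:250,330:410,::-1],None,fx=3,fy=3); c3=cv2.resize(si[115:195,170:245,::-1],None,fx=3,fy=3);c4=cv2.resize(si[240:340,310:380,::-1],None,fx=2.3,fy=2.3)
row=np.zeros((240,780,3),np.uint8);x=0
for c in(c2,c3,c4): row[:min(240,c.shape[0]),x:x+c.shape[1]]=c[:240]; x+=c.shape[1]+10
cv2.imwrite('pics/crop.png',np.vstack([c1,row]))
def comps(im,lo,hi,box):
    h=cv2.cvtColor(im,cv2.COLOR_RGB2HSV); m=cv2.inRange(h,lo,hi); k=np.zeros_like(m); x0,y0,x1,y1=box; k[y0:y1,x0:x1]=m[y0:y1,x0:x1]
    n,l,st,ce=cv2.connectedComponentsWithStats(k)
    return [(st[i,4],ce[i].round(1),cv2.minAreaRect(np.argwhere(l==i)[:,::-1].astype(np.float32))) for i in range(1,n) if st[i,4]>12]
for nm,b in(('handle',(80,185,150,232)),('fitted',(230,110,290,165))):
    print(nm)
    for a,c,rc in comps(im,(27,180,150),(33,255,255),b):
        bx=cv2.boxPoints(rc); e=sorted([(np.linalg.norm(bx[i]-bx[i-1]),i) for i in range(4)])
        i=e[-1][1]; P=[plane(d,p,74) for p in(bx[i],bx[i-1])]; v=P[0]-P[1]
        print(a,c,rc,plane(d,rc[0],74).round(1),'len',np.linalg.norm(v).round(1),'ang',np.degrees(np.arctan2(v[1],v[0])).round(1))
print('white ends')
for a,c,rc in comps(im,(0,0,150),(180,60,255),(325,170,415,255)): print(a,c,plane(d,c,42).round(1))
for a,c,rc in comps(im,(0,0,150),(180,60,255),(150,190,200,230)): print('blank',a,c,plane(d,c,62).round(1))
for q in((12,60,40),(20,255,255)),: 
    for a,c,rc in comps(im,*q,(110,180,205,235)): print('stand',a,c,rc, [plane(d,p,50).round(0) for p in cv2.boxPoints(rc)])
print('brass hsv',cv2.cvtColor(im,cv2.COLOR_RGB2HSV)[[205,212,212,220],[365,373,382,380]], 'handle',cv2.cvtColor(im,cv2.COLOR_RGB2HSV)[205,130:145])
```

```text
handle
169 [133.6 206.4] ((133.63259887695312, 206.01934814453125), (28.276653289794922, 5.9917073249816895), 86.98721313476562) [471.3 255.2  74. ] len 60.8 ang -173.4
88 [ 94.2 211. ] ((94.20000457763672, 210.9000244140625), (20.57182502746582, 4.024921894073486), 63.43495178222656) [460.5 337.4  74. ] len 45.1 ang -149.9
fitted
157 [254.6 129. ] ((254.75, 128.75), (4.949747085571289, 28.284271240234375), 45.0) [645.4  -0.8  74. ] len 64.4 ang 136.7
white ends
38 [339.2 182.5] [ 531.7 -191.2   42. ]
15 [358.  190.1] [ 514.5 -232.7   42. ]
160 [353.2 223.7] [ 439.2 -218.2   42. ]
39 [399.8 242.2] [ 399.3 -318.1   42. ]
blank 220 [176.8 208.4] [468.4 166.2  62. ]
stand 2039 [160.4 210. ] ((158.50399780273438, 209.40017700195312), (78.09754943847656, 34.09273910522461), 2.2906100749969482) [array([434., 292.,  50.]), array([509., 295.,  50.]), array([502., 123.,  50.]), array([428., 124.,  50.])]
brass hsv [[ 26 151 246]
 [ 19 130 135]
 [ 26 146 245]
 [ 24 143 239]] handle [[ 26 167 247]
 [ 29 255 247]
 [ 30 255 248]
 [ 30 255 248]
 [ 30 255 248]
 [ 30 255 248]
 [ 30 255 221]
 [ 25 255 128]
 [ 24 223 160]
 [ 25 168 221]
 [ 26 155 250]
 [ 26 154 249]
 [ 26 152 249]
 [ 26 156 232]
 [ 23 166 184]]
```

View pics/crop.png

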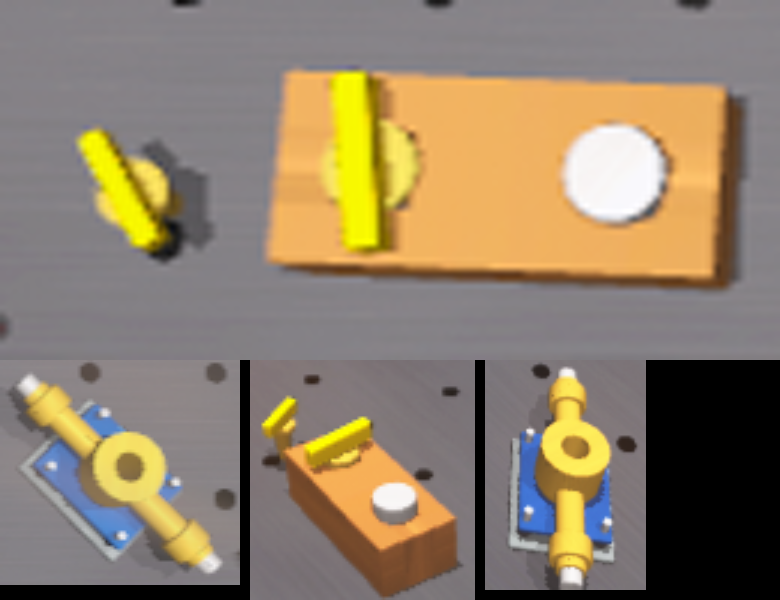

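The crop confirms it: the stand's plug handle is about 61–64 mm, the loose one about 45 mm, and the blank is 89 mm from the plug. Pipe angle is about 44° and the bore is near (465,-254). Next I move over the plug to look with the wrist camera.

Emit:
drive_tool(
  plan=[
    [[0.0195,-0.0305,-0.002],[0,0,0.057]],
    [[0.0195,-0.0305,-0.002],[0,0,0.057]],
    [[0.0195,-0.0305,-0.002],[0,0,0.057]],
    [[0.0195,-0.0305,-0.002],[0,0,0.057]],
    [[0.0195,-0.0305,-0.002],[0,0,0.057]],
    [[0.0195,-0.0305,-0.002],[0,0,0.057]],
    [[0.0195,-0.0305,-0.002],[0,0,0.057]],
    [[0.0195,-0.0305,-0.002],[0,0,0.057]],
    [[0.0195,-0.0305,-0.002],[0,0,0.057]],
    [[0.0195,-0.0305,-0.002],[0,0,0.057]],
    [[0,0,0],[0,0,0]],
    [[0,0,0],[0,0,0]],
  ],
)

```text
time: 1.3
ee_pos: [471.2, 255.0, 202.2]
eef_rot: [-0.055, 0.999, 0.0, -0.001]
wrist_force: [-0.3, 0.4, -0.6]
finger_gap: 1.001
finger_force: 0.0
```

```bash
cat >> h.py <<'E'
from scipy.spatial.transform import Rotation as Ro
def wplane(d,o,px,z):
    "wrist pixel -> world on plane z"
    T=np.array(d['tool_from_camera'],float); Rt=Ro.from_quat(o['eef_rot']).as_matrix()
    c=Rt@T[:3,3]+o['ee_pos']; v=Rt@T[:3,:3]@np.linalg.solve(np.array(d['camera_matrix'],float),[px[0],px[1],1.])
    return c+v*(z-c[2])/v[2]
def state(o):
    M=Ro.from_quat(o['eef_rot']).as_matrix()
    print('t',round(o['time'],2),'tcp',np.round(o['ee_pos'],1),'yawx',np.degrees(np.arctan2(M[1,0],M[0,0])).round(1),'zax',M[:,2].round(3),'F',np.round(o['wrist_force'],2),'T',np.round(o['torque'],3),'gap',round(o['finger_gap'],3),'ff',round(o['finger_force'],1),'q6',o['joint_pos'][5].round(2))
E
python3 - <<'E'
from h import *
o=readout.observe(); d=shot('wrist','w1'); state(o)
print(d['tool_from_camera'])
h=cv2.cvtColor(d['color'],cv2.COLOR_RGB2HSV); m=cv2.inRange(h,(28,200,150),(33,255,255))
n,l,st,ce=cv2.connectedComponentsWithStats(m)
for i in range(1,n):
    if st[i,4]>100:
        rc=cv2.minAreaRect(np.argwhere(l==i)[:,::-1].astype(np.float32)); b=cv2.boxPoints(rc)
        print(st[i,4],rc,wplane(d,o,rc[0],74).round(1)); print(np.array([wplane(d,o,p,74)[:2] for p in b]).round(1))
E
```

```text
t 1.3 tcp [471.2 255.  202.2] yawx -173.7 zax [-0.001  0.    -1.   ] F [-0.31  0.4  -0.62] T [ 0.084  0.072 -0.027] gap 1.001 ff 0.0 q6 -1.39
[[ 1.27785909e-04 -9.66756699e-01 -2.55698001e-01  7.16770679e+01]
 [ 9.99999928e-01  2.15201771e-04 -3.13893161e-04  8.18993713e-01]
 [ 3.58484979e-04 -2.55697942e-01  9.66756657e-01 -1.63552310e+02]
 [ 0.00000000e+00  0.00000000e+00  0.00000000e+00  1.00000000e+00]]
254 ((333.37933349609375, 182.05169677734375), (36.371891021728516, 7.484468460083008), 66.80140686035156) [456.4 341.8  74. ]
[[440.6 326.9]
 [436.5 333.9]
 [472.6 357. ]
 [476.9 349.9]]
```

View pics/w1.png

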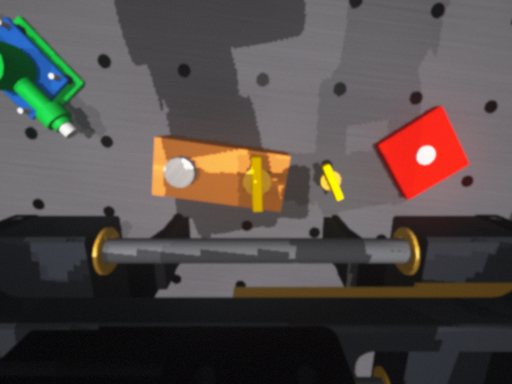

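Wrist view: plug handle at (257,183) in shadow, blank at (180,172), small decoy at (333,182). I remeasure with a lower brightness threshold.

Run:
```python
from h import *
o=readout.observe(); d=np.load('pics/w1.npz'); t=np.load('pics/top0.npz')
h=cv2.cvtColor(d['color'],cv2.COLOR_RGB2HSV); print(h[183,248:268].tolist())
m=cv2.inRange(h,(27,215,60),(34,255,255)); m[:, :235]=0; m[:,285:]=0; m[:150]=0;m[220:]=0
rc=cv2.minAreaRect(np.argwhere(m>0)[:,::-1].astype(np.float32)); b=cv2.boxPoints(rc)
print(rc,wplane(d,o,rc[0],74).round(1)); B=np.array([wplane(d,o,p,74)[:2] for p in b]); print(B.round(1))
for k in(0,1):
    v=B[k]-B[k-1]; print(np.linalg.norm(v),np.degrees(np.arctan2(v[1],v[0])))
```

```text
[[20, 194, 180], [20, 196, 180], [20, 195, 179], [21, 215, 178], [23, 239, 193], [24, 255, 211], [26, 255, 226], [26, 255, 229], [25, 255, 225], [25, 255, 219], [24, 255, 216], [24, 255, 215], [24, 255, 210], [23, 249, 198], [22, 217, 186], [20, 200, 182], [20, 194, 181], [20, 193, 181], [20, 194, 183], [20, 191, 183]]
((253.40370178222656, 175.6789093017578), (13.601133346557617, 2.4903483390808105), 73.3007583618164) [458.4 252.3  74. ]
[[451.9 248.1]
 [450.8 250.7]
 [465.  256.6]
 [466.1 254. ]]
15.446464881103152 -157.40713152326038
2.770182683243312 113.23780163641638
```

Run:
```python
from h import *
o=readout.observe(); d=np.load('pics/w1.npz')
h=cv2.cvtColor(d['color'],cv2.COLOR_RGB2HSV)
m=cv2.inRange(h,(22,225,60),(34,255,255)); m[:, :235]=0; m[:,285:]=0; m[:145]=0;m[225:]=0
rc=cv2.minAreaRect(np.argwhere(m>0)[:,::-1].astype(np.float32)); b=cv2.boxPoints(rc)
print(m.sum()/255,rc,wplane(d,o,rc[0],74).round(1)); B=np.array([wplane(d,o,p,74)[:2] for p in b]); print(B.round(1))
for k in(0,1):
    v=B[k]-B[k-1]; print(np.linalg.norm(v),np.degrees(np.arctan2(v[1],v[0])))
```

```text
524.0 ((256.61669921875, 183.03399658203125), (54.2291374206543, 10.146345138549805), 87.79740142822266) [466.4 256.9  74. ]
[[437.1 246.8]
 [435.4 257.8]
 [497.3 267.4]
 [499.1 255.8]]
62.6423020259331 -171.71966879458125
11.119841932187985 98.56962266023493
```

Emit:
drive_tool(
  plan=[
    [[-0.001,0.001,-0.02],[0,0,0.013]],
    [[-0.001,0.001,-0.03],[0,0,0.013]],
    [[-0.001,0,-0.03],[0,0,0]],
    [[0,0,-0.03],[0,0,0]],
    [[0,0,-0.02],[0,0,0]],
    [[0,0,-0.01],[0,0,0]],
    [[0,0,-0.004],[0,0,0]],
    [[0,0,0],[0,0,0]],
    [[0,0,0],[0,0,0]],
  ],
)

```text
time: 2.25
ee_pos: [468.8, 258.2, 59.5]
eef_rot: [-0.069, 0.998, 0.0, 0.001]
wrist_force: [0.1, 0.3, -0.2]
finger_gap: 1.002
finger_force: 0.0
```

Run:
```python
from h import *
o=readout.observe(); state(o); d=shot('wrist','w2')
```

```text
t 2.25 tcp [468.8 258.2  59.5] yawx -172.1 zax [ 0.002  0.001 -1.   ] F [ 0.05  0.26 -0.16] T [ 0.088 -0.001 -0.01 ] gap 1.002 ff 0.0 q6 -1.42
```

View pics/w2.png

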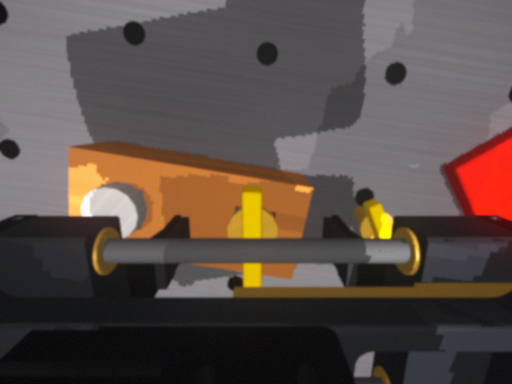

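Handle at column 252, between the fingertips and vertical in the image, so the angle is right. I lower 1.5 mm and close.

Emit:
drive_tool(
  plan=[
    [[0,0,-0.0015],[0,0,0]],
    [[0,0,0],[0,0,0]],
    [[0,0,0],[0,0,0]],
    [[0,0,0],[0,0,0]],
    [[0,0,0],[0,0,0]],
    [[0,0,0],[0,0,0]],
    [[0,0,0],[0,0,0]],
    [[0,0,0],[0,0,0]],
    [[0,0,0],[0,0,0]],
    [[0,0,0],[0,0,0]],
  ],
  claw=0,
)

```text
time: 3.3
ee_pos: [468.2, 257.5, 57.0]
eef_rot: [-0.069, 0.998, -0.0, -0.0]
wrist_force: [-0.6, -0.6, -1.1]
finger_gap: 0.166
finger_force: 0.4
```

Run:
```python
from h import *
state(readout.observe())
```

```text
t 3.3 tcp [468.2 257.5  57. ] yawx -172.1 zax [-0. -0. -1.] F [-0.56 -0.62 -1.15] T [-0.117 -0.018  0.033] gap 0.166 ff 0.4 q6 -1.42
```

Emit:
drive_tool(
  plan=[
    [[0,0,0],[0,0,0]],
    [[0,0,0],[0,0,0]],
    [[0,0,0],[0,0,0]],
    [[0,0,0],[0,0,0]],
    [[0,0,0],[0,0,0]],
  ],
)

```text
time: 3.8
ee_pos: [468.2, 257.5, 57.0]
eef_rot: [-0.069, 0.998, -0.0, -0.0]
wrist_force: [0.5, -1.2, -0.4]
finger_gap: 0.136
finger_force: 30.0
```

Run:
```python
from h import *
state(readout.observe())
```

```text
t 3.8 tcp [468.2 257.5  57. ] yawx -172.1 zax [-0. -0. -1.] F [ 0.48 -1.15 -0.38] T [-0.276 -0.047 -0.013] gap 0.136 ff 30.0 q6 -1.42
```

Emit:
drive_tool(
  plan=[
    [[0,0,0.004],[0,0,0]],
    [[0,0,0.01],[0,0,0]],
    [[0,0,0.015],[0,0,0]],
    [[0,0,0.02],[0,0,0]],
    [[0,0,0.02],[0,0,0]],
    [[0,0,0.02],[0,0,0]],
    [[0,0,0.011],[0,0,0]],
    [[0,0,0],[0,0,0]],
    [[0,0,0],[0,0,0]],
  ],
)

```text
time: 4.7
ee_pos: [467.8, 257.6, 156.9]
eef_rot: [-0.069, 0.998, -0.0, -0.0]
wrist_force: [-0.3, 0.3, -2.1]
finger_gap: 0.134
finger_force: 30.0
```

Run:
```python
from h import *
state(readout.observe())
# bore hole: dark-brass blob inside ring, and pipe axis, in both fixed views
for n,box,pt in(('top0',(360,200,386,224),(373,211)),('side0',(335,265,362,292),(348,279))):
    d=np.load(f'pics/{n}.npz'); h=cv2.cvtColor(d['color'],cv2.COLOR_RGB2HSV); x0,y0,x1,y1=box
    m=np.zeros(h.shape[:2],np.uint8); m[y0:y1,x0:x1]=(h[y0:y1,x0:x1,2]<190)*255
    k,l,st,ce=cv2.connectedComponentsWithStats(m)
    for i in range(1,k):
        if st[i,4]>15:
            pts=np.argwhere(l==i)[:,::-1]; bb=cv2.minAreaRect(pts.astype(np.float32))
            print(n,st[i],ce[i].round(1),plane(d,ce[i],72).round(1),'rect',plane(d,bb[0],72).round(1),[plane(d,p,72).round(0)[:2] for p in cv2.boxPoints(bb)])
    # brass mask: top ring fill -> body top outer ellipse via bright colour
d=np.load('pics/side0.npz'); h=cv2.cvtColor(d['color'],cv2.COLOR_RGB2HSV); m=cv2.inRange(h,(0,0,150),(180,60,255))
k,l,st,ce=cv2.connectedComponentsWithStats(m)
for i in range(1,k):
    if st[i,4]>15 and 310<ce[i][0]<380 and 230<ce[i][1]<345: print('side white',st[i],ce[i].round(1),plane(d,ce[i],42).round(1))
```

```text
t 4.7 tcp [467.8 257.6 156.9] yawx -172.1 zax [-0. -0. -1.] F [-0.25  0.28 -2.13] T [0.056 0.011 0.034] gap 0.134 ff 30.0 q6 -1.42
top0 [360 200  15  24  91] [363.6 216.5] [ 451.5 -232.5   72. ] rect [ 462.3 -240.4   72. ] [array([ 438., -224.]), array([ 487., -227.]), array([ 487., -257.]), array([ 438., -254.])]
top0 [379 200   7  13  35] [383.4 203.4] [ 479.9 -276.5   72. ] rect [ 476.9 -278.5   72. ] [array([ 487., -268.]), array([ 493., -278.]), array([ 467., -289.]), array([ 461., -279.])]
top0 [369 206   9  10  72] [372.8 210.2] [ 465. -253.   72.] rect [ 464.5 -253.4   72. ] [array([ 474., -245.]), array([ 474., -263.]), array([ 455., -261.]), array([ 455., -244.])]
side0 [335 265   6   7  24] [336.8 266.8] [ 465.4 -224.4   72. ] rect [ 464.5 -226.9   72. ] [array([ 466., -220.]), array([ 473., -225.]), array([ 463., -234.]), array([ 456., -229.])]
side0 [351 265  11   7  40] [357.6 266.8] [ 494.9 -246.3   72. ] rect [ 490.7 -246.5   72. ] [array([ 488., -237.]), array([ 503., -247.]), array([ 493., -256.]), array([ 479., -246.])]
side0 [344 274  11   9  81] [349.1 277.6] [ 465.8 -253.    72. ] rect [ 465.  -253.4   72. ] [array([ 464., -243.]), array([ 478., -253.]), array([ 466., -264.]), array([ 452., -254.])]
side0 [335 281  27  11  90] [343.4 288.7] [ 441.4 -262.5   72. ] rect [ 451.6 -263.4   72. ] [array([ 441., -243.]), array([ 477., -270.]), array([ 462., -283.]), array([ 427., -257.])]
side white [342 243   9   6  30] [345.7 245. ] [ 538.  -185.5   42. ]
side white [321 274  16  49 172] [324.1 303.1] [ 412.5 -251.5   42. ]
side white [357 319   9   9  39] [361.7 324.1] [ 434.3 -316.3   42. ]
side white [343 330   9   8  63] [347.  333.4] [ 403.  -312.9   42. ]
```

Run:
```python
from h import *
o=readout.observe(); d=shot('wrist','w3'); t=shot('top','top1'); s=shot('side','side1')
h=cv2.cvtColor(d['color'],cv2.COLOR_RGB2HSV); m=cv2.inRange(h,(22,215,50),(34,255,255)); m[:,:225]=0;m[:,285:]=0;m[236:]=0
ys,xs=np.nonzero(m); print('rows',ys.min(),ys.max(),'cols at top',xs[ys<ys.min()+8].min(),xs[ys<ys.min()+8].max())
# end edge: top edge of handle end (tool z=-17 .. bottom edge z=+1)
zt=o['ee_pos'][2]
for r_ in range(ys.min()-2,ys.min()+6): print(r_, m[r_].sum()//255, h[r_,252].tolist(), end=' | ')
px=((xs[ys<ys.min()+8].min()+xs[ys<ys.min()+8].max())/2,ys.min())
M=Ro.from_quat(o['eef_rot']).as_matrix()
for zz in(17,-1): print('tool coords end',zz,(M.T@(wplane(d,o,px,zt+zz)-o['ee_pos'])).round(1))
cv2.imwrite('pics/mix.png',np.hstack([cv2.resize(d['color'][140:240,200:310,::-1],(400,364)),cv2.resize(s['color'][60:190,130:270,::-1],(392,364))]))
```

```text
rows 189 235 cols at top 246 265
187 0 [20, 139, 103] | 188 0 [22, 205, 128] | 189 15 [23, 242, 142] | 190 17 [23, 252, 147] | 191 18 [23, 252, 153] | 192 18 [23, 255, 166] | 193 18 [24, 255, 203] | 194 20 [26, 255, 240] | tool coords end 17 [ 34.1   0.6 -17. ]
tool coords end -1 [29.5  0.6  1. ]
```

View pics/mix.png

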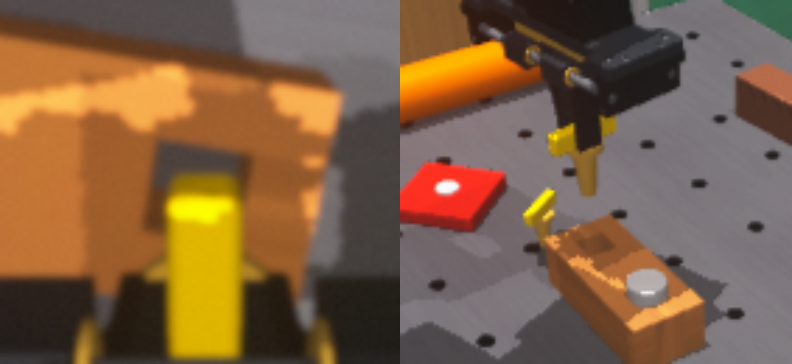

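The plug is held squarely, handle centre about -1.5 mm along tool x from the TCP. Both fixed views put the bore at (465.2,-253.2), pipe at 43.6°. I carry it over with the handle turned to about 60° off the pipe.

Emit:
drive_tool(
  plan=[
    [[-0.003,-0.01,0],[0,0,-0.023]],
    [[0,-0.02,0],[0,0,-0.023]],
    [[0,-0.03,0],[0,0,-0.092]],
    [[0,-0.03,0],[0,0,-0.092]],
    [[0,-0.03,0],[0,0,-0.092]],
    [[0,-0.03,0],[0,0,-0.092]],
    [[0,-0.03,0],[0,0,-0.092]],
    [[0,-0.03,0],[0,0,-0.092]],
    [[0,-0.03,0],[0,0,-0.092]],
    [[0,-0.03,0],[0,0,-0.092]],
    [[0,-0.03,0],[0,0,-0.092]],
    [[0,-0.03,0],[0,0,-0.092]],
    [[0,-0.03,0],[0,0,-0.092]],
    [[0,-0.03,0],[0,0,-0.092]],
    [[0,-0.03,0],[0,0,-0.092]],
    [[0,-0.03,0],[0,0,-0.092]],
    [[0,-0.03,0],[0,0,-0.092]],
    [[0,-0.02,0],[0,0,-0.023]],
    [[0,-0.009,0],[0,0,-0.023]],
    [[0,0,0],[0,0,0]],
  ],
)

```text
time: 6.85
ee_pos: [464.6, -252.3, 156.6]
eef_rot: [0.62, 0.785, 0.0, -0.0]
wrist_force: [0.9, 0.5, -2.2]
finger_gap: 0.131
finger_force: 30.0
```

Emit:
drive_tool(
  plan=[
    [[0,0,0],[0,0,0]],
    [[0,0,0],[0,0,0]],
  ],
)

```text
time: 7.05
ee_pos: [464.6, -249.8, 156.8]
eef_rot: [0.618, 0.786, 0.0, -0.001]
wrist_force: [0.2, 0.1, -2.3]
finger_gap: 0.135
finger_force: 30.0
```

Run:
```python
from h import *
o=readout.observe(); state(o); d=shot('wrist','w4'); t=shot('top','top2'); s=shot('side','side2')
cv2.imwrite('pics/mix2.png',np.hstack([cv2.resize(d['color'][100:300,140:372,::-1],(400,345)),cv2.resize(s['color'][190:340,270:440,::-1],(391,345))]))
```

```text
t 7.05 tcp [ 464.6 -249.8  156.8] yawx 103.6 zax [-0.001  0.001 -1.   ] F [ 0.23  0.12 -2.32] T [-0.08   0.007 -0.016] gap 0.135 ff 30.0 q6 -0.94
```

View pics/mix2.png

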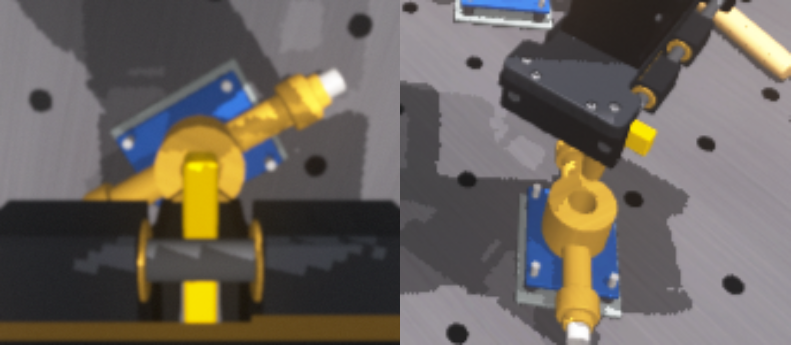

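Wrist crop: handle centred over the round body laterally. In the side crop the bore is clear. I descend into the bore with a 2 mm y correction.

Emit:
drive_tool(
  plan=[
    [[0,-0.002,-0.01],[0,0,0]],
    [[0,0,-0.015],[0,0,0]],
    [[0,0,-0.008],[0,0,0]],
    [[0,0,-0.005],[0,0,0]],
    [[0,0,-0.005],[0,0,0]],
    [[0,0,-0.005],[0,0,0]],
    [[0,0,-0.005],[0,0,0]],
    [[0,0,-0.004],[0,0,0]],
    [[0,0,-0.003],[0,0,0]],
    [[0,0,-0.003],[0,0,0]],
    [[0,0,0],[0,0,0]],
    [[0,0,0],[0,0,0]],
  ],
)

```text
time: 8.4
ee_pos: [464.4, -252.1, 93.5]
eef_rot: [0.619, 0.786, 0.0, -0.002]
wrist_force: [0.7, 5.4, -3.8]
finger_gap: 0.133
finger_force: 30.0
```

Run:
```python
from h import *
state(readout.observe())
```

```text
t 8.4 tcp [ 464.4 -252.1   93.5] yawx 103.6 zax [-0.002  0.002 -1.   ] F [ 0.74  5.37 -3.77] T [1.092 0.051 0.004] gap 0.133 ff 30.0 q6 -0.95
```

Emit:
drive_tool(
  plan=[
    [[0,0.0005,0],[0,0,0]],
    [[0,0.0005,0],[0,0,0]],
    [[0,0,0],[0,0,0]],
    [[0,0,0],[0,0,0]],
  ],
)

```text
time: 8.8
ee_pos: [464.7, -252.0, 93.9]
eef_rot: [0.619, 0.786, -0.0, -0.001]
wrist_force: [-1.6, 4.3, -4.2]
finger_gap: 0.136
finger_force: 30.0
```

Run:
```python
from h import *
state(readout.observe())
```

```text
t 8.8 tcp [ 464.7 -252.    93.9] yawx 103.6 zax [-0.001  0.001 -1.   ] F [-1.64  4.32 -4.23] T [ 0.952  0.323 -0.007] gap 0.136 ff 30.0 q6 -0.95
```

Emit:
drive_tool(
  plan=[
    [[0,0.0005,0],[0,0,0]],
    [[0,0.0005,0],[0,0,0]],
    [[0,0.0005,0],[0,0,0]],
    [[0,0.0005,0],[0,0,0]],
    [[0,0,0],[0,0,0]],
    [[0,0,0],[0,0,0]],
  ],
)

```text
time: 9.4
ee_pos: [465.5, -251.0, 94.3]
eef_rot: [0.618, 0.786, -0.0, 0.001]
wrist_force: [-2.4, 1.1, -2.7]
finger_gap: 0.135
finger_force: 30.0
```

Run:
```python
from h import *
state(readout.observe())
```

```text
t 9.4 tcp [ 465.5 -251.    94.3] yawx 103.6 zax [ 0.001 -0.001 -1.   ] F [-2.43  1.08 -2.73] T [0.124 0.659 0.051] gap 0.135 ff 30.0 q6 -0.94
```

Emit:
drive_tool(
  plan=[
    [[-0.0005,0.0003,0],[0,0,0]],
    [[-0.0003,0,-0.001],[0,0,0]],
    [[0,0,-0.001],[0,0,0]],
    [[0,0,-0.001],[0,0,0]],
    [[0,0,-0.001],[0,0,0]],
    [[0,0,-0.001],[0,0,0]],
    [[0,0,-0.001],[0,0,0]],
    [[0,0,0],[0,0,0]],
    [[0,0,0],[0,0,0]],
  ],
)

```text
time: 10.3
ee_pos: [464.6, -250.2, 88.0]
eef_rot: [0.619, 0.786, 0.0, 0.0]
wrist_force: [-0.3, -0.4, -3.7]
finger_gap: 0.136
finger_force: 30.0
```

Run:
```python
from h import *
state(readout.observe())
```

```text
t 10.3 tcp [ 464.6 -250.2   88. ] yawx 103.6 zax [ 0. -0. -1.] F [-0.31 -0.4  -3.65] T [-0.085  0.211 -0.055] gap 0.136 ff 30.0 q6 -0.94
```

Emit:
drive_tool(
  plan=[
    [[0,0,-0.001],[0,0,0]],
    [[0,0,-0.001],[0,0,0]],
    [[0,0,-0.001],[0,0,0]],
    [[0,0,0],[0,0,0]],
    [[0,0,0],[0,0,0]],
  ],
)

```text
time: 10.8
ee_pos: [464.4, -250.2, 84.9]
eef_rot: [0.619, 0.786, -0.0, 0.0]
wrist_force: [-1.7, -2.1, -3.5]
finger_gap: 0.137
finger_force: 30.0
```

Run:
```python
from h import *
state(readout.observe())
```

```text
t 10.8 tcp [ 464.4 -250.2   84.9] yawx 103.6 zax [-0. -0. -1.] F [-1.69 -2.1  -3.52] T [-0.336  0.314 -0.001] gap 0.137 ff 30.0 q6 -0.94
```

Emit:
drive_tool(
  plan=[
    [[-0.0003,-0.0004,-0.001],[0,0,0]],
    [[0,0,-0.001],[0,0,0]],
    [[0,0,0],[0,0,0]],
    [[0,0,0],[0,0,0]],
  ],
)

```text
time: 11.2
ee_pos: [464.2, -250.4, 83.3]
eef_rot: [0.619, 0.786, 0.0, 0.0]
wrist_force: [-0.5, 0.4, 1.5]
finger_gap: 0.135
finger_force: 30.0
```

Run:
```python
from h import *
state(readout.observe())
```

```text
t 11.2 tcp [ 464.2 -250.4   83.3] yawx 103.6 zax [ 0.  0. -1.] F [-0.47  0.42  1.52] T [0.056 0.208 0.002] gap 0.135 ff 30.0 q6 -0.94
```

Emit:
drive_tool(
  plan=[
    [[0,0,-0.0005],[0,0,0]],
    [[0,0,-0.0005],[0,0,0]],
    [[0,0,-0.0005],[0,0,0]],
    [[0,0,0],[0,0,0]],
    [[0,0,0],[0,0,0]],
  ],
)

```text
time: 11.7
ee_pos: [464.2, -250.4, 81.9]
eef_rot: [0.619, 0.786, 0.0, 0.0]
wrist_force: [-1.5, 1.3, 4.9]
finger_gap: 0.133
finger_force: 30.0
```

Run:
```python
from h import *
state(readout.observe())
```

```text
t 11.7 tcp [ 464.2 -250.4   81.9] yawx 103.6 zax [ 0. -0. -1.] F [-1.54  1.27  4.93] T [ 0.232  0.254 -0.007] gap 0.133 ff 30.0 q6 -0.94
```

Emit:
drive_tool(
  plan=[
    [[0,0,-0.0005],[0,0,0]],
    [[0,0,-0.0005],[0,0,0]],
    [[0,0,-0.0004],[0,0,0]],
    [[0,0,-0.0004],[0,0,0]],
    [[0,0,0],[0,0,0]],
    [[0,0,0],[0,0,0]],
  ],
)

```text
time: 12.3
ee_pos: [464.3, -250.4, 80.7]
eef_rot: [0.619, 0.786, 0.0, 0.0]
wrist_force: [-1.8, 1.7, 8.7]
finger_gap: 0.133
finger_force: 30.0
```

Run:
```python
from h import *
state(readout.observe())
```

```text
t 12.3 tcp [ 464.3 -250.4   80.7] yawx 103.6 zax [ 0.001 -0.    -1.   ] F [-1.81  1.7   8.73] T [0.341 0.39  0.04 ] gap 0.133 ff 30.0 q6 -0.94
```

Emit:
drive_tool(
  plan=[
    [[0,0,-0.0005],[0,0,0]],
    [[0,0,-0.0005],[0,0,0]],
    [[0,0,-0.0005],[0,0,0]],
    [[0,0,-0.0005],[0,0,0]],
    [[0,0,0],[0,0,0]],
    [[0,0,0],[0,0,0]],
  ],
)

```text
time: 12.9
ee_pos: [464.3, -250.4, 79.4]
eef_rot: [0.619, 0.786, 0.0, 0.0]
wrist_force: [-3.4, 2.9, 14.6]
finger_gap: 0.137
finger_force: 30.0
```

Run:
```python
from h import *
state(readout.observe())
```

```text
t 12.9 tcp [ 464.3 -250.4   79.4] yawx 103.6 zax [ 0.001 -0.    -1.   ] F [-3.4   2.94 14.58] T [ 0.479  0.594 -0.016] gap 0.137 ff 30.0 q6 -0.94
```

Emit:
drive_tool(
  plan=[
    [[0,0,-0.0001],[0,0,-0.025]],
    [[0,0,-0.0001],[0,0,-0.025]],
    [[0,0,-0.0001],[0,0,-0.025]],
    [[0,0,-0.0001],[0,0,-0.025]],
    [[0,0,-0.0001],[0,0,-0.025]],
    [[0,0,-0.0001],[0,0,-0.025]],
  ],
)

```text
time: 13.5
ee_pos: [464.6, -250.4, 78.8]
eef_rot: [0.676, 0.737, 0.0, 0.001]
wrist_force: [-1.8, 2.9, 14.0]
finger_gap: 0.137
finger_force: 30.0
```

Run:
```python
from h import *
state(readout.observe())
```

```text
t 13.5 tcp [ 464.6 -250.4   78.8] yawx 95.0 zax [ 0.001 -0.001 -1.   ] F [-1.76  2.94 14.03] T [0.557 0.351 0.179] gap 0.137 ff 30.0 q6 -0.79
```

Torque is 0.18 Nm and force steady. Continuing the same way.

Emit:
drive_tool(
  plan=[
    [[5e-05,0,-0.0001],[0,0,-0.025]],
    [[5e-05,0,-0.0001],[0,0,-0.025]],
    [[5e-05,0,-0.0001],[0,0,-0.025]],
    [[5e-05,0,-0.0001],[0,0,-0.025]],
    [[5e-05,0,-0.0001],[0,0,-0.025]],
    [[5e-05,0,-0.0001],[0,0,-0.025]],
    [[5e-05,0,-0.0001],[0,0,-0.025]],
    [[5e-05,0,-0.0001],[0,0,-0.025]],
  ],
)

```text
time: 14.3
ee_pos: [465.1, -250.4, 78.1]
eef_rot: [0.746, 0.666, 0.0, 0.001]
wrist_force: [-1.5, 4.1, 15.5]
finger_gap: 0.136
finger_force: 30.1
```

Run:
```python
from h import *
state(readout.observe())
```

```text
t 14.3 tcp [ 465.1 -250.4   78.1] yawx 83.5 zax [ 0.001 -0.001 -1.   ] F [-1.46  4.08 15.51] T [0.581 0.385 0.29 ] gap 0.136 ff 30.1 q6 -0.59
```

Emit:
drive_tool(
  plan=[
    [[5e-05,3e-05,-0.0001],[0,0,-0.025]],
    [[5e-05,3e-05,-5e-05],[0,0,-0.025]],
    [[5e-05,3e-05,-0.0001],[0,0,-0.025]],
    [[5e-05,3e-05,-5e-05],[0,0,-0.025]],
    [[5e-05,3e-05,-0.0001],[0,0,-0.025]],
    [[5e-05,3e-05,-5e-05],[0,0,-0.025]],
    [[5e-05,3e-05,-0.0001],[0,0,-0.025]],
    [[5e-05,3e-05,-5e-05],[0,0,-0.025]],
  ],
)

```text
time: 15.1
ee_pos: [465.6, -250.5, 77.7]
eef_rot: [0.808, 0.589, 0.0, 0.001]
wrist_force: [-2.6, 3.0, 15.3]
finger_gap: 0.133
finger_force: 30.1
```

Run:
```python
from h import *
state(readout.observe())
```

```text
t 15.1 tcp [ 465.6 -250.5   77.7] yawx 72.1 zax [ 0.002 -0.002 -1.   ] F [-2.62  3.01 15.35] T [0.496 0.413 0.333] gap 0.133 ff 30.1 q6 -0.39
```

Emit:
drive_tool(
  plan=[
    [[3e-05,0,-0.0001],[0,0,-0.025]],
    [[3e-05,0,-5e-05],[0,0,-0.025]],
    [[3e-05,0,-0.0001],[0,0,-0.025]],
    [[3e-05,0,-5e-05],[0,0,-0.025]],
    [[3e-05,0,-0.0001],[0,0,-0.025]],
    [[3e-05,0,-5e-05],[0,0,-0.025]],
    [[3e-05,0,-0.0001],[0,0,-0.025]],
    [[3e-05,0,-5e-05],[0,0,-0.025]],
    [[3e-05,0,-5e-05],[0,0,-0.025]],
    [[3e-05,0,-5e-05],[0,0,-0.025]],
  ],
)

```text
time: 16.1
ee_pos: [466.2, -250.7, 77.2]
eef_rot: [0.875, 0.483, 0.001, 0.002]
wrist_force: [-0.7, 3.3, 16.6]
finger_gap: 0.135
finger_force: 30.2
```

Run:
```python
from h import *
state(readout.observe())
```

```text
t 16.1 tcp [ 466.2 -250.7   77.2] yawx 57.8 zax [ 0.002 -0.002 -1.   ] F [-0.72  3.31 16.57] T [0.448 0.481 0.387] gap 0.135 ff 30.2 q6 -0.14
```

Emit:
drive_tool(
  plan=[
    [[3e-05,0,0],[0,0,-0.025]],
    [[3e-05,0,0],[0,0,-0.025]],
    [[3e-05,0,-5e-05],[0,0,-0.025]],
    [[3e-05,0,0],[0,0,-0.025]],
    [[3e-05,0,-5e-05],[0,0,-0.025]],
    [[3e-05,0,0],[0,0,-0.025]],
    [[3e-05,0,-5e-05],[0,0,-0.025]],
    [[3e-05,0,0],[0,0,-0.025]],
    [[3e-05,0,0],[0,0,-0.025]],
    [[0,0,0],[0,0,-0.025]],
    [[0,0,0],[0,0,0]],
  ],
)

```text
time: 17.2
ee_pos: [466.7, -251.1, 77.1]
eef_rot: [0.929, 0.371, 0.001, 0.002]
wrist_force: [-1.4, 1.8, 16.0]
finger_gap: 0.135
finger_force: 30.1
```

Run:
```python
from h import *
o=readout.observe(); state(o); d=shot('wrist','w5'); s=shot('side','side5')
cv2.imwrite('pics/mix5.png',np.hstack([cv2.resize(d['color'][60:300,110:402,::-1],(420,345)),cv2.resize(s['color'][200:350,280:440,::-1],(368,345))]))
```

```text
t 17.2 tcp [ 466.7 -251.1   77.1] yawx 43.5 zax [ 0.003 -0.003 -1.   ] F [-1.36  1.82 16.01] T [0.353 0.486 0.356] gap 0.135 ff 30.1 q6 0.11
```

View pics/mix5.png

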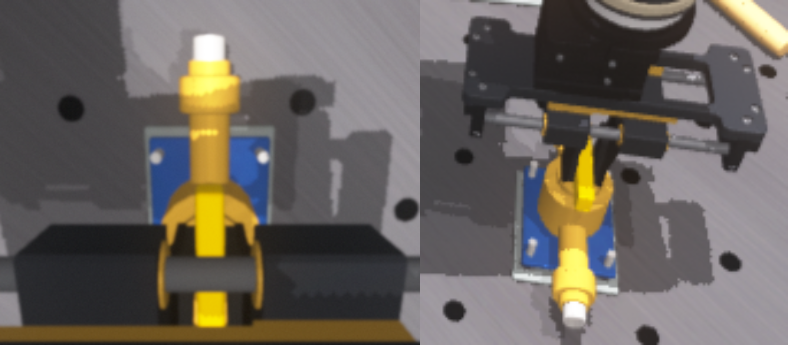

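Handle is in line with the pipe in both views, estimated depth about 42 mm. I ease off the press before opening.

Emit:
drive_tool(
  plan=[
    [[0,0,0.0005],[0,0,0]],
    [[0,0,0.0005],[0,0,0]],
    [[0,0,0.0005],[0,0,0]],
    [[0,0,0.0005],[0,0,0]],
    [[0,0,0.0005],[0,0,0]],
    [[0,0,0.0005],[0,0,0]],
    [[0,0,0.0005],[0,0,0]],
    [[0,0,0.0005],[0,0,0]],
    [[0,0,0],[0,0,0]],
    [[0,0,0],[0,0,0]],
  ],
)

```text
time: 18.3
ee_pos: [466.6, -251.1, 79.3]
eef_rot: [0.929, 0.37, 0.001, 0.001]
wrist_force: [2.4, -0.6, 5.8]
finger_gap: 0.131
finger_force: 30.1
```

Run:
```python
from h import *
state(readout.observe())
```

```text
t 18.3 tcp [ 466.6 -251.1   79.3] yawx 43.4 zax [ 0.003 -0.002 -1.   ] F [ 2.37 -0.59  5.75] T [-0.01  -0.208  0.306] gap 0.131 ff 30.1 q6 0.11
```

Emit:
drive_tool(
  plan=[
    [[0,0,0.0005],[0,0,0]],
    [[0,0,0.0005],[0,0,0]],
    [[0,0,0.0005],[0,0,0]],
    [[0,0,0.0005],[0,0,0]],
    [[0,0,0],[0,0,0]],
  ],
)

```text
time: 18.8
ee_pos: [466.6, -251.1, 80.7]
eef_rot: [0.929, 0.37, 0.001, 0.001]
wrist_force: [4.5, -1.0, -1.9]
finger_gap: 0.138
finger_force: 30.1
```

Emit:
drive_tool(
  plan=[
    [[0,0,0],[0,0,0]],
    [[0,0,0],[0,0,0]],
    [[0,0,0],[0,0,0]],
    [[0,0,0],[0,0,0]],
    [[0,0,0],[0,0,0]],
    [[0,0,0],[0,0,0]],
    [[0,0,0],[0,0,0]],
    [[0,0,0],[0,0,0]],
    [[0,0,0],[0,0,0]],
    [[0,0,0],[0,0,0]],
    [[0,0,0],[0,0,0]],
    [[0,0,0],[0,0,0]],
  ],
  claw=1,
)

```text
time: 20.0
ee_pos: [465.5, -250.2, 80.9]
eef_rot: [0.929, 0.37, -0.0, 0.0]
wrist_force: [0.1, 0.4, 0.4]
finger_gap: 0.993
finger_force: 0.0
```

Emit:
drive_tool(
  plan=[
    [[0,0,0.005],[0,0,0]],
    [[0,0,0.01],[0,0,0]],
    [[0,0,0.02],[0,0,0]],
    [[0,0,0.03],[0,0,0]],
    [[0,0,0.03],[0,0,0]],
    [[0,0.04,0.01],[0,0,0]],
    [[0,0.04,0],[0,0,0]],
    [[0,0.04,0],[0,0,0]],
    [[0,0.04,0],[0,0,0]],
    [[0,0.04,0],[0,0,0]],
    [[0,0.03,0],[0,0,0]],
    [[0,0,0],[0,0,0]],
    [[0,0,0],[0,0,0]],
    [[0,0,0],[0,0,0]],
  ],
)

```text
time: 21.4
ee_pos: [466.0, -21.2, 186.4]
eef_rot: [0.929, 0.37, 0.0, 0.001]
wrist_force: [0.8, -0.9, -0.6]
finger_gap: 1.003
finger_force: 0.0
```

Run:
```python
from h import *
o=readout.observe(); state(o); d=shot('top','top6'); s=shot('side','side6')
h=cv2.cvtColor(d['color'],cv2.COLOR_RGB2HSV); m=cv2.inRange(h,(28,180,150),(33,255,255)); k=np.zeros_like(m); k[170:255,325:415]=m[170:255,325:415]
rc=cv2.minAreaRect(np.argwhere(k>0)[:,::-1].astype(np.float32)); b=cv2.boxPoints(rc); B=[plane(d,p,98)[:2] for p in b]; print(rc,plane(d,rc[0],98).round(1))
for i in(0,1):
    v=B[i]-B[i-1]; print(np.linalg.norm(v).round(1),np.degrees(np.arctan2(v[1],v[0])).round(1))
cv2.imwrite('pics/mix6.png',np.hstack([cv2.resize(d['color'][165:260,320:420,::-1],(380,361)),cv2.resize(s['color'][230:340,290:400,::-1],(361,361))]))
```

```text
t 21.4 tcp [466.  -21.2 186.4] yawx 43.4 zax [ 0.001 -0.001 -1.   ] F [ 0.75 -0.93 -0.57] T [-0.101  0.048  0.002] gap 1.003 ff 0.0 q6 0.53
((376.26605224609375, 208.21498107910156), (30.50937271118164, 5.312335014343262), 43.02506637573242) [ 465.7 -251.5   98. ]
61.2 45.3
11.5 -44.2
```

View pics/mix6.png

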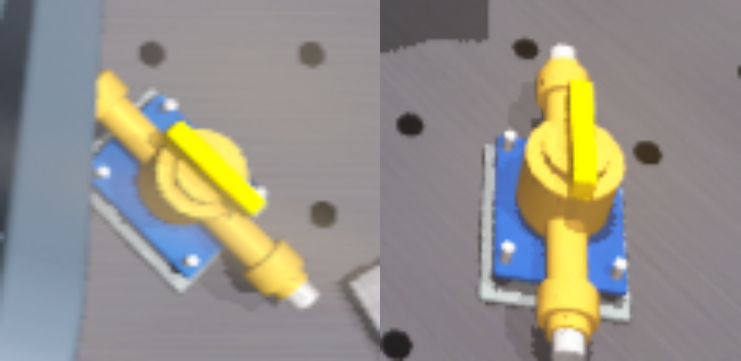

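The plug is seated and upright, handle at 45° with the pipe at about 44°, depth about 42 mm, arm clear.

```bash
python3 -c "
from bench import r
print(r.sign_off())"
```

```text
the job is handed in; nothing more can be done
None
```

The job is handed in, with no verdict returned: the brass plug sits in the empty valve about 42 mm deep (estimated), turned home under roughly 16–19 N with its handle within about 2° of the pipe; grip after release was not measured, and the blank was left in the stand.

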